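# Take the click-dial padlock off the masters' case and present it open

## Robot

A 6-joint arm with a two-finger parallel gripper is mounted at the origin on the work surface. World frame = base frame: x ahead of the robot, y to its left, z up, the work surface at z = 0. Lengths are in m, angles in rad, forces in N, time in s.
With the tool pointing down it reaches from about 0.3 to 0.775 m from the base axis. Payload 14.6 kg.
Tool frame: the origin (TCP) lies on the centre line of the jaws, within the pads' length; the fingertips stand 19 mm ahead of it and the grasp point (between the pads) is the TCP; z points along the fingers, y is the direction in which the jaws open and shut (so a half turn about z gives the same grasp; the last joint's range is limited). The gripper opens to 94 mm and grips with 3 to 60 N. Pads are 16 mm wide; open, the fingers measure 119 mm over their backs; the gripper's body (75 mm by 177 mm) begins 78 mm behind the grasp point.
Start: joints at [-1.393, 0.3, 1.521, -0, 1.321, -0.067], TCP at [0.133, -0.534, 0.224] pointing down, gripper open.
Joint ranges: [-3.03, 3.03], [-0.79, 2.21], [0.23, 2.52], [-1.04, 4.18], [0, 3.07], [-2.55, 2.55]. Speed limits (rad/s): [2.22, 2.22, 2.57, 3.14, 3.14, 3.14].

## Interface

Orientations are given as [roll, pitch, yaw] about the fixed x, y, z axes, in that order (R = Rz(yaw) Ry(pitch) Rx(roll)).
In Python, from station import ctrl gives the robot as it stands. The module is installed in compiled form; this text tells all that it offers.
- The arm moves only by the shell command python3 -m creep 'ROWS' [FORCE]. ROWS is a JSON object of lists of equal length, an entry for each row: "translation": the shift along the world's x, y, z in mm, a list of three; "yaw": the turn about the world's z in rad; "gripper": the closure in counts, from 0 (fully open) to 255 (shut). A call has 1 to 5 rows; each row is the pose to reach, as a shift and turn from the pose measured when the call began; what a row does not reach only later rows make up. A row lasts 1/12 s, in which the tool goes at most 41.7 mm and 7.16 degrees, less where a joint would pass 70% of its speed; a pose out of reach is approached as far as the arm can. A call with a gripper value outside its range is refused whole. The fingers move at their own pace and stop on an object; FORCE is the grip in N (left out, the last holds). Time passes only in rows, so rows that repeat a pose let the fingers close. It gives the time, the measured TCP pose, the force and the opening at its end, in the units of the state.
- ctrl.get_obs(): the state, without advancing time (a new reading comes with each control period).
- ctrl.camera(name): name is "scene" or "top"; returns a dict with "pixels" (384x512x3 uint8, red, green, blue), "depth" (384x512 float32, m along the optical axis (not along the pixel's ray), 0 where there is no reading), "fx", "fy", "cx", "cy" (pixels), "dist" ([k1, k2, p1, p2, k3] as OpenCV has them; the pictures are not rectified), "R" (3x3) and "t" (3): a world point X has camera coordinates R X + t. Camera axes: x right, y down, z forward; pixel columns grow to the right and rows downward; lengths in m; the calibration is good to about 2 mm. A picture is of the moment at which its call begins.
- ctrl.hand_in(): hands the job in, once; it reports no verdict.
The state is a dict: "time_s": time; "qpos": joint angles; "joint_vel": joint speeds; "tau": joint torques, N m; "ee_pos": TCP position; "eef_rot": TCP orientation; "force": force on the tool from outside, world axes, zero at the start; "moment": the same for the moment, N m; "grip_width": finger opening in m.
Only numpy, scipy, OpenCV 4.12 (cv2) and the standard library are available. Lean on these libraries where they do the work, as an engineer would, in place of code of your own. Each camera call takes 0.05 s, during which the arm holds its last target. There are 200 camera calls.

## Task

Open the padlock on the dark steel case of reference gauges: it is a click-dial lock, so first turn the dial anticlockwise all the way back to its stop to clear it, then turn it clockwise to the third click. Pull the lock body away from the staple so that the shackle draws open, unhook the open lock from the staple and hold it up, level with the dial upward, a good 10 cm clear of the lid so that the colleague across the bench can see it is off. Finish while still holding it there, and leave the gauges and other things lying about where they are.

Things in the scene. Friction and masses are not known exactly. Their poses are not given: they have to be found in the camera images.
- case: closed steel case, 280 x 340 x 110 mm high (fixed, does not move), dark grey painted, with a flat lid; origin at the centre of its underside, x axis towards its hinge side, the lid's top 110 mm above the origin. A staple stands up through a slot in the lid.
- staple (a point): centre of the staple's opening, 11 mm above the lid: an upright arch of 4.5 mm round steel in the case's y-z plane; a shackle leg passes through it along the case's x. Opening 10.5 mm wide (y), 16.5 mm high above the lid; top of the arch 21 mm above the lid. Axes as the case's.
- padlock: loose padlock, 0.25 to 0.4 kg, lying on the lid, dial up, one shackle leg through the staple with a few mm of play. Square flat-sided steel body 52 (x) x 52 (y) x 22 mm (z); origin at the centre of its underside, z up along the dial's axis, x towards the shackle. At the start its front face (x = 26 mm) is 8 to 14 mm from the staple's plane.
- lock_centre (a point): middle of the padlock's body, half-way up (11 mm above its underside), on the dial's axis; axes as the padlock's. Grasp the body here across its flat sides, from above, the fingers straddling the dial.
- dial_knob (a point): middle of the dial's black round grip knob, on its axis, 33 mm above the padlock's underside. Knob 28 mm across, from 26 to 40.5 mm above the underside, standing on a disc 42 mm across. A white line on the knob points to the white mark at the body's shackle side when the dial is at its stop; white ticks on the disc stand at the nine positions, 0 to 8 clicks.
- dial (a joint): turn of the dial on the lock body, rad, growing clockwise seen from above: 0 at the anticlockwise stop, 4.19 at the other. It clicks into a notch every 30 degrees (0.524 rad; 0.05 N m to leave one) and, let go, settles in the nearest. The shackle is free only at the third click from the stop (1.571); the dial starts on the fourth, fifth or sixth.
- shackle (a joint): how far the shackle is drawn out of the body, m, along the body's x: 0 closed, 0.020 fully open. Locked unless the dial is on the third click; then it slides with about 3 N and stays where it is left (it does not swivel).
- shackle_bow (a point): middle of the bow of the shackle, a U of 7 mm round steel lying 11 mm above the padlock's underside, legs at y = -14 and +14 mm in the padlock's frame; closed, the bow's centre line is at x = 53 mm. Axes as the padlock's.
- shackle_tip (a point): free end of the shackle leg at y = +14 mm, the leg that passes through the staple: 6 mm deep in the body when closed, 14 mm clear of the body's front face when fully open. To unhook the open lock, move it towards the staple until this tip is past the arch (body's front face about 5.5 mm short of the staple's plane), then lift straight up.
- ring_gauge: steel ring gauge, 64 mm across, 22 mm high, loose on the lid (bystander); origin at the centre of its underside.
- vee_block: steel V-block 60 x 46 x 36 mm, loose on the lid (bystander); origin at the centre of its underside.
- gauge_box: wooden gauge block box 100 x 160 x 52 mm on the table (bystander); origin at the centre of its underside.
- small_vice: small steel toolmaker's vice 110 x 45 x 48 mm on the table (bystander); origin at the centre of its underside.
- sleeve: turned aluminium sleeve, 44 mm across, 60 mm high, on the table (bystander); origin at the centre of its underside.
- pin_case: flat black plastic case 70 x 90 x 28 mm on the table (bystander); origin at the centre of its underside.
Mind the look-alikes: they are no part of the job. What is shaped like the padlock but orange or purple is not meant.

How it is judged:
By the outcome, as a careful person would: the job done as asked, in the order asked, and still so for the second after the job is handed in, while the arm keeps its last pose, push and grip.
It also fails if it takes over 72 s, if anything falls off the work surface, if the arm or the gripper's body presses on something with over 40 N, if the wrist force passes 120 N, or if a joint passes its speed limit or range.

## Working session

There is one attempt and no reset: what is moved stays moved. The work goes in short steps, Python scripts to look and compute and a shell command to move; the robot and the scene stay as the last step left them, time stands still between calls to the robot, and variables do not carry over. Pictures are saved under pics/ and viewed, about 8 in all and at most 12, crops included, and the job is handed in when it is done.

```bash
mkdir -p pics; cat > h.py <<'E'
import numpy as np, cv2
from station import ctrl
def cam(n):
    c=ctrl.camera(n); c['K']=np.array([[c['fx'],0,c['cx']],[0,c['fy'],c['cy']],[0,0,1.]]); return c
def pts(c):
    h,w=c['depth'].shape; v,u=np.mgrid[:h,:w]
    n=cv2.undistortPoints(np.stack([u,v],-1).reshape(-1,1,2).astype(float),c['K'],np.array(c['dist'])).reshape(h,w,2)
    d=c['depth'][...,None]; X=np.concatenate([n*d,d],-1)
    return (X-np.array(c['t']))@np.array(c['R'])
def proj(c,P):
    return cv2.projectPoints(np.array(P,float).reshape(-1,1,3),cv2.Rodrigues(np.array(c['R']))[0],np.array(c['t'],float),c['K'],np.array(c['dist']))[0].reshape(-1,2)
def save(n,img,s=1.5):
    cv2.imwrite('pics/'+n,cv2.resize(img[...,::-1],None,fx=s,fy=s,interpolation=cv2.INTER_CUBIC))
E
python3 - <<'E'
from h import *
for n in('scene','top'):
    c=cam(n); save(n+'0.png',c['pixels']); print(n,c['fx'],(-np.array(c['R']).T@np.array(c['t'])).round(3))
    np.savez(n+'0.npz',p=c['pixels'],X=pts(c))
print(ctrl.get_obs())
E
```

```text
scene 355.3076785291969 [ 1.355 -0.089  0.632]
top 436.18115543811376 [0.356 0.01  1.445]
{'time_s': 0.1, 'qpos': array([-1.39262690e+00,  3.00423894e-01,  1.52152078e+00,  2.02760015e-05,
        1.32074711e+00, -6.66281776e-02]), 'joint_vel': array([-0.00028812, -0.00133907, -0.00083302,  0.00189126, -0.00222315,
        0.00077057]), 'tau': array([ 7.82303487e-04, -5.32645619e+01, -3.53286195e+01,  7.09365914e-02,
        2.34462053e-02, -4.89072829e-05]), 'ee_pos': array([ 0.1332443 , -0.5333803 ,  0.22393773]), 'eef_rot': array([-3.14049726e+00, -9.27754966e-05,  2.44792524e-01]), 'force': array([-0.3699896 ,  0.61841741, -0.99044341]), 'moment': array([-0.03244917,  0.04975908, -0.02106746]), 'grip_width': 0.09430637604458793}
```

View pics/top0.png

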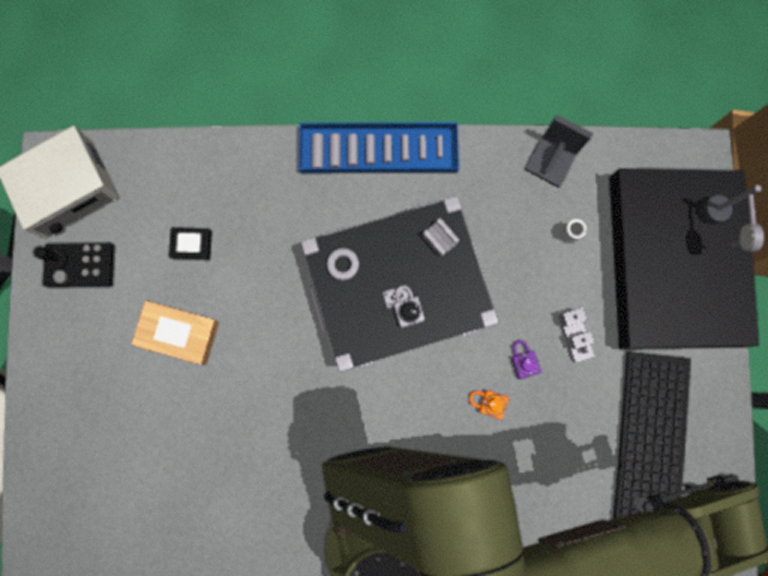

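View pics/scene0.png

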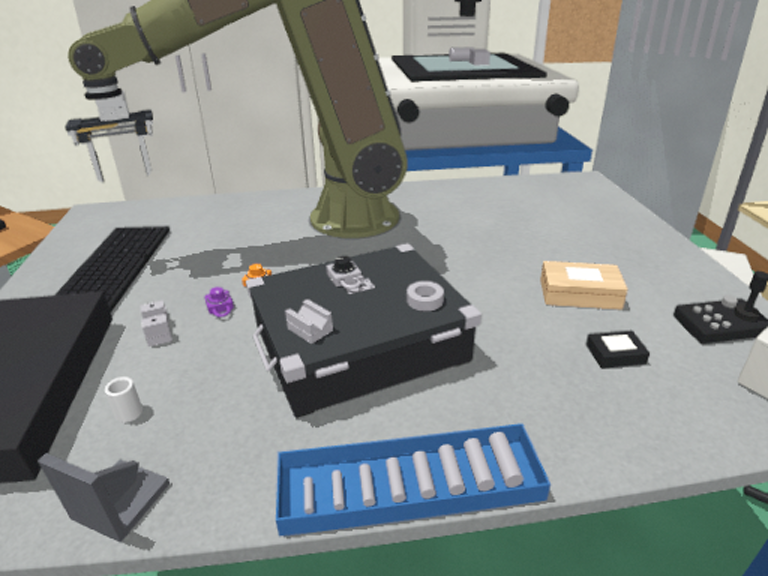

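```bash
python3 - <<'E'
from h import *
d=np.load('top0.npz');p,X=d['p'],d['X']
s=np.load('scene0.npz')
a=cv2.resize(p[180:230,245:295],(560,560),interpolation=cv2.INTER_CUBIC)
cv2.imwrite('pics/crop1.png',a[...,::-1])
# lid
def rep(X,lo,hi,c,r):
    m=(X[...,2]>lo)&(X[...,2]<hi)&(np.hypot(X[...,0]-c[0],X[...,1]-c[1])<r); return X[m]
print('px',X[207,272])
Z=X[...,2];R=X[225:235,235:255];print('lid z',np.median(R[...,2]))
m=((Z>.09)&(Z<.13)&(np.hypot(X[...,0]-.4,X[...,1])<.35)).astype(np.uint8)
n,l,st,ce=cv2.connectedComponentsWithStats(m);k=l[205,255] or 1
q=X[l==k][:,:2]; r=cv2.minAreaRect(q.astype(np.float32)*1000); print('case',r,cv2.boxPoints(r))
c0=X[207,272,:2]
for nm,XX in(('top',X),('scene',s['X'])):
  for lo,hi in((.125,.138),(.144,.156)):
    q=rep(XX,lo,hi,c0,.06); print(nm,lo,len(q),q.mean(0) if len(q) else 0, cv2.minAreaRect(q[:,:2].astype(np.float32)*1000) if len(q)>3 else 0)
E
```

```text
px [ 0.49384545 -0.05724841  0.15262731]
lid z 0.11018428114084589
case ((561.8687744140625, -40.54209899902344), (294.3852233886719, 342.78900146484375), 16.52787971496582) [[ 371.99933   81.89699]
 [ 469.51654 -246.72844]
 [ 751.7382  -162.98119]
 [ 654.221    165.64424]]
top 0.125 224 [ 0.50022315 -0.05746377  0.13195319] ((509.6969299316406, -55.995628356933594), (80.6922378540039, 51.76643753051758), 15.452391624450684)
top 0.144 70 [ 0.49556801 -0.06011871  0.15041647] ((495.5826110839844, -60.42421340942383), (24.373849868774414, 27.569622039794922), 89.50887298583984)
scene 0.125 167 [ 0.51410035 -0.05665946  0.1309402 ] ((508.051025390625, -56.044795989990234), (64.62458801269531, 52.36857223510742), 12.900250434875488)
scene 0.144 56 [ 0.50322432 -0.05753758  0.14810772] ((501.94921875, -57.63356399536133), (24.807884216308594, 27.586715698242188), 30.62702178955078)
```

View pics/crop1.png

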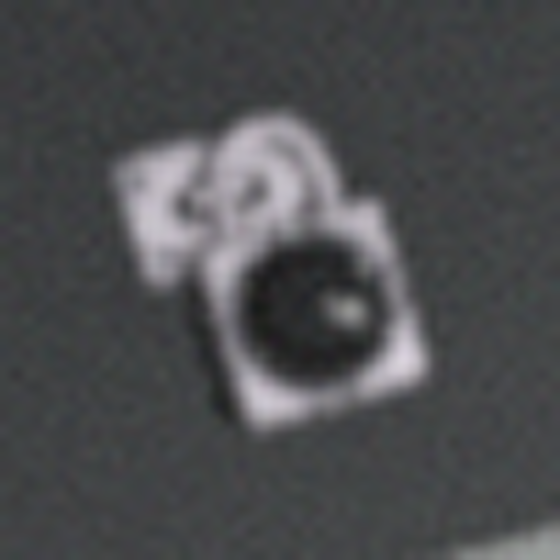

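The lock is at about (0.495, −0.060), yaw about 0.275, with the lid at z = 0.110. In the crop, the knob is at (310,310), the shackle bow at (280,130) and the staple plate at the left (165,215). Next I'll move above the knob.

```bash

python3 -m creep '{"translation":[[24,32,0],[48,64,0],[72,96,0],[97,127,0],[121,158,0]],"yaw":[0,0,0,0,0],"gripper":[92,92,92,92,92]}' 20
python3 -m creep '{"translation":[[24,32,0],[48,64,0],[72,96,0],[97,127,0],[121,158,0]],"yaw":[0,0,0.01,0.02,0.03],"gripper":[92,92,92,92,92]}'
python3 -m creep '{"translation":[[24,32,0],[48,64,0],[72,96,0],[97,127,0],[121,158,0]],"yaw":[0,0,0,0,0],"gripper":[92,92,92,92,92]}'
```

```text
time_s: 0.52
ee_pos: [0.2549, -0.3737, 0.2237]
eef_rot: [-3.14, -0.0, 0.244]
force: [1.3, -0.6, -0.3]
grip_width: 0.0641
time_s: 0.93
ee_pos: [0.3766, -0.2138, 0.2238]
eef_rot: [-3.14, -0.0, 0.275]
force: [-0.3, -0.4, 0.0]
grip_width: 0.0601
time_s: 1.35
ee_pos: [0.4985, -0.0537, 0.2237]
eef_rot: [-3.14, -0.0, 0.275]
force: [-0.2, 0.1, 0.9]
grip_width: 0.0603
```

```bash

python3 -m creep '{"translation":[[-3,-6,-10],[-3,-6,-20],[-3,-6,-20]],"yaw":[0,0,0],"gripper":[92,92,92]}'
python3 - <<'E'
from h import *
for nm in('top','scene'):
    X=np.load(nm+'0.npz')['X']
    for lo in(.147,.149,.1495):
        q=X[(X[...,2]>lo)&(X[...,2]<.156)&(np.hypot(X[...,0]-.495,X[...,1]+.06)<.03)]
        print(nm,lo,len(q),q.mean(0).round(4),((q.min(0)+q.max(0))/2).round(4),np.ptp(q,0).round(4))
c=cam('scene'); u=proj(c,[.5,-.06,.14])[0]; print(u)
x,y=u.astype(int); a=c['pixels'][y-45:y+45,x-60:x+60]
cv2.imwrite('pics/s2.png',cv2.resize(a,(720,540),interpolation=cv2.INTER_CUBIC)[...,::-1])
E
```

```text
time_s: 1.6
ee_pos: [0.4943, -0.0599, 0.2012]
eef_rot: [-3.139, 0.004, 0.275]
force: [-0.4, -0.1, 1.0]
grip_width: 0.0603
top 0.147 63 [ 0.4956 -0.0604  0.1509] [ 0.4956 -0.0604  0.151 ] [0.0275 0.0244 0.008 ]
top 0.149 50 [ 0.4958 -0.0607  0.1518] [ 0.4955 -0.0603  0.1521] [0.0274 0.0241 0.006 ]
top 0.1495 44 [ 0.4952 -0.061   0.1521] [ 0.4953 -0.0603  0.1523] [0.0269 0.0241 0.0055]
scene 0.147 43 [ 0.5017 -0.0579  0.1488] [ 0.5025 -0.0578  0.1489] [0.0258 0.0251 0.0037]
scene 0.149 19 [ 0.5021 -0.0561  0.1497] [ 0.503  -0.0575  0.1499] [0.0248 0.0246 0.0018]
scene 0.1495 11 [ 0.5017 -0.0539  0.1501] [ 0.5037 -0.0546  0.1502] [0.0236 0.0188 0.0012]
[227.85413154 175.56917543]
```

View pics/s2.png

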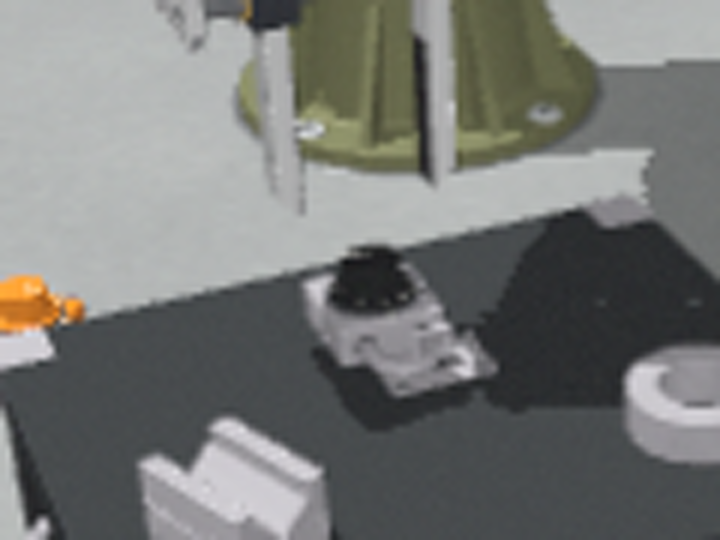

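```bash

python3 - <<'E'
from h import *
c=cam('scene')
o=np.array([167,130])
f=lambda P:((proj(c,P)-o)*6+2.5).round(0).tolist()
e=ctrl.get_obs()['ee_pos'];y=.275;ax=np.array([np.cos(y),np.sin(y),0]);ay=np.array([-np.sin(y),np.cos(y),0])
print('tips inner',f([e+s*.030*ay+[0,0,-.019] for s in(-1,1)]), 'tips outer', f([e+s*.0425*ay+[0,0,-.019] for s in(-1,1)]))
for b in([.4955,-.0603],[.499,-.059],[.502,-.058]):
    B=np.array(b+[.11]); print(b,'top',f(B+[0,0,.0405]),'corners',f([B+26*i*1e-3*ax+26*j*1e-3*ay+[0,0,.022] for i,j in((-1,-1),(1,-1),(1,1))]))
E
```

```text
tips inner [[297.0, 199.0], [422.0, 173.0]] tips outer [[270.0, 204.0], [448.0, 167.0]]
[0.4955, -0.0603] top [[365.0, 251.0]] corners [[297.0, 272.0], [332.0, 325.0], [440.0, 300.0]]
[0.499, -0.059] top [[368.0, 255.0]] corners [[300.0, 276.0], [336.0, 329.0], [443.0, 304.0]]
[0.502, -0.058] top [[371.0, 258.0]] corners [[302.0, 279.0], [338.0, 332.0], [446.0, 307.0]]
```

```bash

python3 -m creep '{"translation":[[2,0,-15],[2,0,-30],[2,0,-40],[2,0,-44],[2,0,-44]],"yaw":[0,0,0,0,0],"gripper":[92,92,92,92,92]}'
python3 -m creep '{"translation":[[0,0,0],[0,0,0],[0,0,0],[0,0,0],[0,0,0]],"yaw":[0,0,0,0,0],"gripper":[150,180,200,220,220]}' 20
python3 -m creep '{"translation":[[0,0,0],[0,0,0]],"yaw":[0,0],"gripper":[220,220]}'
python3 -c "
from station import ctrl;print(ctrl.get_obs())"
```

```text
time_s: 2.12
ee_pos: [0.4965, -0.061, 0.159]
eef_rot: [-3.139, 0.002, 0.273]
force: [-0.3, -1.1, 1.1]
grip_width: 0.0597
time_s: 2.53
ee_pos: [0.4966, -0.0609, 0.1593]
eef_rot: [-3.139, 0.001, 0.273]
force: [-1.8, 5.2, 3.5]
grip_width: 0.0303
time_s: 2.7
ee_pos: [0.4965, -0.0607, 0.1594]
eef_rot: [-3.139, 0.002, 0.273]
force: [-1.3, 2.0, 1.8]
grip_width: 0.0271
{'time_s': 2.7, 'qpos': array([-0.19574382,  0.25713502,  1.73523061,  0.00178408,  1.15180956,
        1.10144266]), 'joint_vel': array([ 0.00071553,  0.001097  , -0.00078715, -0.00083449, -0.0008922 ,
        0.00025049]), 'tau': array([ -0.97773593, -47.70324111, -32.98846364,  -0.37435122,
        -0.43607586,   0.04855321]), 'ee_pos': array([ 0.49648601, -0.06071398,  0.15938663]), 'eef_rot': array([-3.13897243e+00,  1.56748773e-03,  2.72883962e-01]), 'force': array([-1.29038557,  2.04436249,  1.75034859]), 'moment': array([0.43455432, 0.22207082, 0.07530656]), 'grip_width': 0.0271019708017763}
```

```bash
cat > m.py <<'E'
from station import ctrl
o=ctrl.get_obs();print('  M',o['moment'].round(3),'q6',o['qpos'][5].round(3),'tau6',o['tau'][5].round(3),'yaw',o['eef_rot'][2].round(3))
E
for i in 1 2; do python3 -m creep '{"translation":[[0,0,0],[0,0,0],[0,0,0],[0,0,0],[0,0,0]],"yaw":[0.1,0.2,0.3,0.4,0.5],"gripper":[220,220,220,220,220]}'; python3 m.py; done
```

```text
time_s: 3.12
ee_pos: [0.4966, -0.0611, 0.1594]
eef_rot: [-3.14, 0.002, 0.778]
force: [0.7, -0.6, -0.9]
grip_width: 0.0272
  M [-0.379 -0.081 -0.073] q6 0.598 tau6 2.491 yaw 0.778
time_s: 3.53
ee_pos: [0.4968, -0.0613, 0.1594]
eef_rot: [-3.14, 0.002, 1.283]
force: [1.3, -1.2, -1.1]
grip_width: 0.0271
  M [-0.235 -0.289  0.01 ] q6 0.094 tau6 2.495 yaw 1.283
```

```bash
python3 -m creep '{"translation":[[0,0,0],[0,0,0],[0,0,0],[0,0,0],[0,0,0]],"yaw":[0.1,0.2,0.3,0.4,0.5],"gripper":[220,220,220,220,220]}'; python3 m.py
python3 -m creep '{"translation":[[0,0,0],[0,0,0],[0,0,0],[0,0,0],[0,0,0]],"yaw":[0.1,0.2,0.3,0.4,0.4],"gripper":[220,220,220,220,220]}'; python3 m.py
python3 -m creep '{"translation":[[0,0,0],[0,0,0],[0,0,0]],"yaw":[0.07,0.13,0.13],"gripper":[220,220,220]}'; python3 m.py
python3 -m creep '{"translation":[[0,0,0],[0,0,0],[0,0,0]],"yaw":[0.07,0.13,0.13],"gripper":[220,220,220]}'; python3 m.py
```

```text
time_s: 3.95
ee_pos: [0.497, -0.0616, 0.1594]
eef_rot: [-3.141, 0.003, 1.787]
force: [0.5, 0.5, -1.4]
grip_width: 0.0271
  M [-0.145 -0.402 -0.005] q6 -0.41 tau6 2.496 yaw 1.787
time_s: 4.37
ee_pos: [0.4971, -0.0617, 0.1594]
eef_rot: [-3.141, 0.003, 2.192]
force: [0.0, 0.4, -0.4]
grip_width: 0.0273
  M [-0.148 -0.236  0.02 ] q6 -0.816 tau6 -2.288 yaw 2.192
time_s: 4.62
ee_pos: [0.4972, -0.0617, 0.1594]
eef_rot: [-3.141, 0.003, 2.322]
force: [0.6, -0.2, -0.5]
grip_width: 0.0277
  M [ 0.048 -0.172  0.029] q6 -0.945 tau6 -1.421 yaw 2.322
time_s: 4.87
ee_pos: [0.4972, -0.0617, 0.1594]
eef_rot: [-3.141, 0.003, 2.45]
force: [0.5, 0.4, -0.5]
grip_width: 0.0269
  M [ 0.058 -0.192  0.049] q6 -1.074 tau6 -1.404 yaw 2.45
```

```bash
for i in 1 2 3 4; do
python3 -m creep '{"translation":[[0,0,0],[0,0,0],[0,0,0]],"yaw":[0.07,0.13,0.13],"gripper":[220,220,220]}'|grep -E 'rot|ee|width'; python3 m.py; done
```

```text
ee_pos: [0.4973, -0.062, 0.1595]
eef_rot: [-3.141, 0.004, 2.578]
grip_width: 0.027
  M [-0.405 -0.367 -0.082] q6 -1.202 tau6 -1.469 yaw 2.578
ee_pos: [0.4974, -0.0623, 0.1595]
eef_rot: [-3.14, 0.004, 2.706]
grip_width: 0.0272
  M [-0.506 -0.314 -0.085] q6 -1.33 tau6 -1.51 yaw 2.706
ee_pos: [0.4973, -0.0626, 0.1595]
eef_rot: [-3.14, 0.005, 2.833]
grip_width: 0.0271
  M [-0.857 -0.242 -0.187] q6 -1.458 tau6 -1.595 yaw 2.833
ee_pos: [0.4971, -0.0631, 0.1596]
eef_rot: [-3.139, 0.004, 2.96]
grip_width: 0.0275
  M [-0.973  0.172 -0.107] q6 -1.585 tau6 -1.457 yaw 2.96
```

```bash

python3 -m creep '{"translation":[[0,0,0],[0,0,0],[0,0,0]],"yaw":[0.07,0.13,0.13],"gripper":[220,220,220]}'; python3 m.py
python3 - <<'E'
from h import *
c=cam('scene'); a=c['pixels'][145:220,177:277]
cv2.imwrite('pics/s3.png',cv2.resize(a,(800,600),interpolation=cv2.INTER_CUBIC)[...,::-1])
E
python3 m.py
```

```text
time_s: 6.12
ee_pos: [0.4969, -0.0638, 0.1598]
eef_rot: [-3.137, 0.004, 3.086]
force: [-2.9, -6.8, 1.5]
grip_width: 0.0272
  M [-1.422  0.286 -0.118] q6 -1.713 tau6 -1.532 yaw 3.086
  M [-1.43   0.301 -0.241] q6 -1.71 tau6 -0.831 yaw 3.084
```

View pics/s3.png

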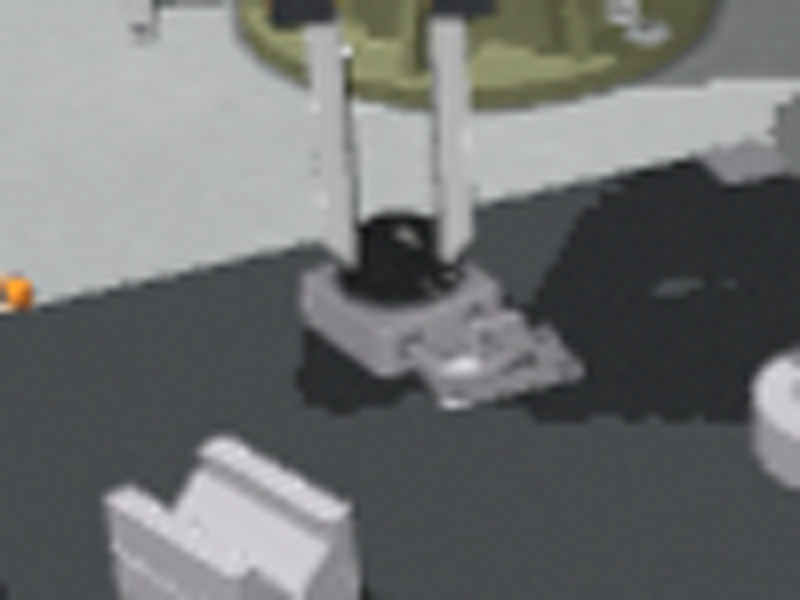

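```bash
cat >> h.py <<'E'
def plane(c,uv,z):
    n=cv2.undistortPoints(np.array(uv,float).reshape(-1,1,2),c['K'],np.array(c['dist'])).reshape(-1,2)
    R=np.array(c['R']);C=-R.T@np.array(c['t']);d=np.c_[n,np.ones(len(n))]@R
    return C+d*((z-C[2])/d[:,2])[:,None]
E
python3 - <<'E'
from h import *
c=cam('scene')
for nm,p in(('now',np.array([[303,285],[385,345],[498,288]])/8+[177,145]),('before',np.array([[303,283],[337,335],[443,308]])/6+[167,130])):
    P=plane(c,p,.132); d=np.diff(P,axis=0)[:,:2]; print(nm,P.round(3).tolist(),np.hypot(*d.T),np.degrees(np.arctan2(d[:,1],d[:,0])))
a=c['pixels'][145:220,177:277]
g=cv2.resize(a,None,fx=8,fy=8,interpolation=cv2.INTER_CUBIC)
X=pts(c);m=(abs(X[...,2]-.132)<.004)&(np.hypot(X[...,0]-.5,X[...,1]+.06)<.05);q=X[m]; print(len(q),cv2.minAreaRect(q[:,:2].astype(np.float32)*1000))
E
python3 m.py
```

```text
now [[0.508, -0.097, 0.132], [0.551, -0.071, 0.132], [0.521, -0.031, 0.132]] [0.0503008  0.05086759] [ 30.62127688 127.19827091]
before [[0.49, -0.089, 0.132], [0.539, -0.076, 0.132], [0.523, -0.026, 0.132]] [0.05039944 0.0516577 ] [ 15.1412999  107.92428265]
127 ((515.4009399414062, -61.5760383605957), (77.3201675415039, 42.67121887207031), 73.60918426513672)
  M [-1.415  0.343 -0.152] q6 -1.709 tau6 -0.357 yaw 3.083
```

```bash
cat > look.py <<'E'
import sys
from h import *
c=cam('scene'); a=c['pixels'][145:220,177:277]
cv2.imwrite('pics/'+sys.argv[1],cv2.resize(a,(800,600),interpolation=cv2.INTER_CUBIC)[...,::-1])
E
python3 -m creep '{"translation":[[0,1,0],[0,2,0],[0,2,0],[0,2,0],[0,2,0]],"yaw":[-0.1,-0.2,-0.3,-0.4,-0.5],"gripper":[220,220,220,220,220]}';python3 m.py
python3 -m creep '{"translation":[[0,0,0],[0,0,0],[0,0,0],[0,0,0],[0,0,0]],"yaw":[-0.1,-0.2,-0.3,-0.4,-0.5],"gripper":[220,220,220,220,220]}';python3 m.py
python3 -m creep '{"translation":[[0,0,0],[0,0,0],[0,0,0],[0,0,0],[0,0,0]],"yaw":[-0.1,-0.2,-0.3,-0.4,-0.4],"gripper":[220,220,220,220,220]}';python3 m.py
python3 look.py s4.png
```

```text
time_s: 6.63
ee_pos: [0.4969, -0.0612, 0.1598]
eef_rot: [-3.138, 0.003, 2.571]
force: [1.5, 1.9, -1.3]
grip_width: 0.027
  M [ 0.504 -0.588  0.035] q6 -1.192 tau6 -2.487 yaw 2.571
time_s: 7.05
ee_pos: [0.497, -0.0608, 0.1597]
eef_rot: [-3.139, 0.002, 2.06]
force: [1.7, 1.2, -1.5]
grip_width: 0.0273
  M [ 0.299 -0.565  0.037] q6 -0.68 tau6 -2.484 yaw 2.06
time_s: 7.47
ee_pos: [0.497, -0.0605, 0.1597]
eef_rot: [-3.139, 0.002, 1.649]
force: [0.4, -0.3, -0.7]
grip_width: 0.0272
  M [-0.049 -0.271 -0.02 ] q6 -0.27 tau6 2.257 yaw 1.649
```

View pics/s4.png

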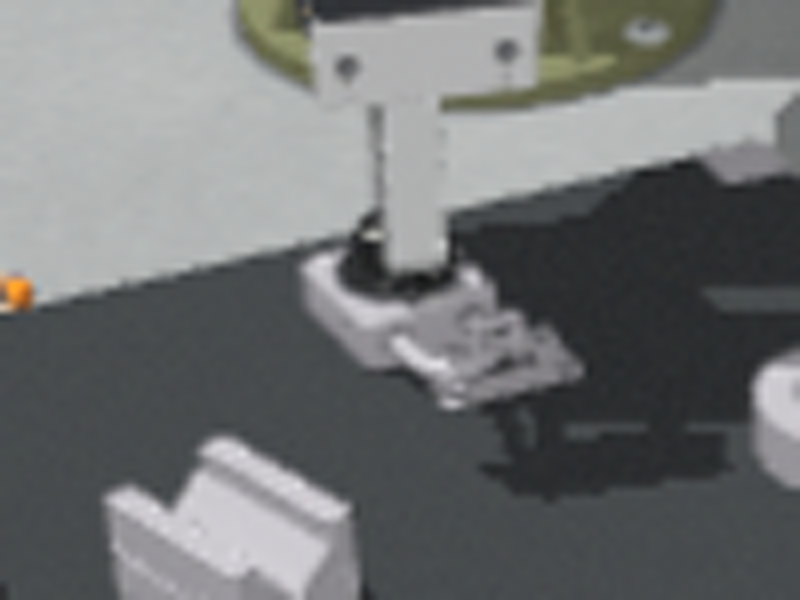

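```bash

python3 -m creep '{"translation":[[0,0,0],[0,0,0],[0,0,0]],"yaw":[-0.1,-0.2,-0.2],"gripper":[220,220,220]}';python3 m.py
python3 -m creep '{"translation":[[0,0,0],[0,0,0],[0,0,0],[0,0,0],[0,0,0]],"yaw":[0,0,0,0,0],"gripper":[120,100,92,92,92]}'
python3 -m creep '{"translation":[[0,0,15],[0,0,45],[-30,0,80],[-70,0,100],[-110,0,110]],"yaw":[0,0,0,0,0],"gripper":[92,92,92,92,92]}'
python3 -m creep '{"translation":[[-30,-30,0],[-50,-60,0],[-50,-100,0],[-50,-140,0],[-50,-140,0]],"yaw":[0,0,0,0,0],"gripper":[92,92,92,92,92]}'
python3 - <<'E'
from h import *
c=cam('scene'); a=c['pixels'][150:210,190:270]
i=cv2.resize(a,(400,300),interpolation=cv2.INTER_CUBIC)
t=cam('top'); b=t['pixels'][180:230,245:295]
j=cv2.resize(b,(400,400),interpolation=cv2.INTER_CUBIC)
i=cv2.copyMakeBorder(i,0,100,0,0,cv2.BORDER_CONSTANT)
cv2.imwrite('pics/s5.png',np.hstack([i,j])[...,::-1])
np.savez('top1.npz',p=t['pixels'],X=pts(t))
E
```

```text
time_s: 7.77
ee_pos: [0.4969, -0.0606, 0.1597]
eef_rot: [-3.139, 0.002, 1.453]
force: [0.1, -0.4, -0.4]
grip_width: 0.0276
  M [-0.389 -0.278 -0.039] q6 -0.074 tau6 2.222 yaw 1.453
time_s: 8.18
ee_pos: [0.4969, -0.0606, 0.1597]
eef_rot: [-3.139, 0.002, 1.454]
force: [0.1, -0.2, -0.4]
grip_width: 0.0569
time_s: 8.6
ee_pos: [0.3926, -0.0605, 0.2697]
eef_rot: [-3.141, 0.003, 1.455]
force: [-0.2, -0.7, 0.7]
grip_width: 0.0604
time_s: 9.02
ee_pos: [0.3418, -0.2052, 0.2698]
eef_rot: [-3.141, 0.004, 1.451]
force: [0.5, -0.7, 0.0]
grip_width: 0.0602
```

View pics/s5.png

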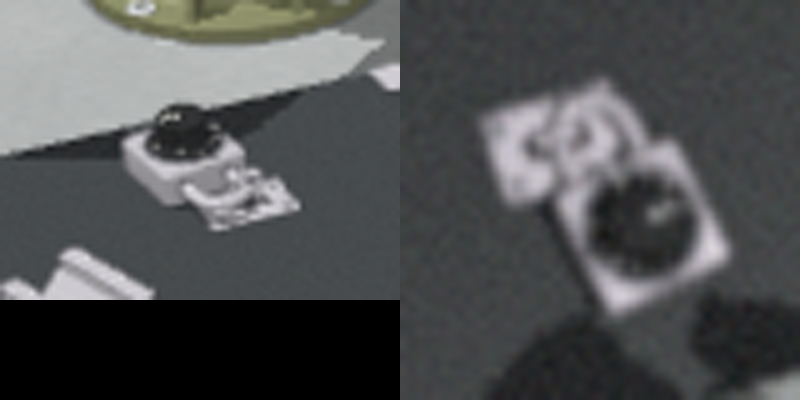

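```bash
python3 - <<'E'
from h import *
def avg(n,k=6):
    return np.mean([cam(n)['pixels'].astype(float) for _ in range(k)],0)
c=cam('scene');u=proj(c,[.4965,-.061,.148])[0].round().astype(int);S=avg('scene')
t=cam('top');w=proj(t,[.4965,-.061,.148])[0].round().astype(int);T=avg('top')
T0=np.load('top0.npz')['p'].astype(float);S0=np.load('scene0.npz')['p'].astype(float)
def z(I,u,r=12):
    a=I[u[1]-r:u[1]+r,u[0]-r:u[0]+r]; a=np.clip(a*1.6,0,255).astype(np.uint8)
    return cv2.resize(a,(300,300),interpolation=cv2.INTER_CUBIC)
cv2.imwrite('pics/k1.png',np.vstack([np.hstack([z(S,u),z(T,w)]),np.hstack([z(S0,u),z(T0,w)])])[...,::-1])
print(u,w)
E
```

```text
[227 172] [273 206]
```

View pics/k1.png

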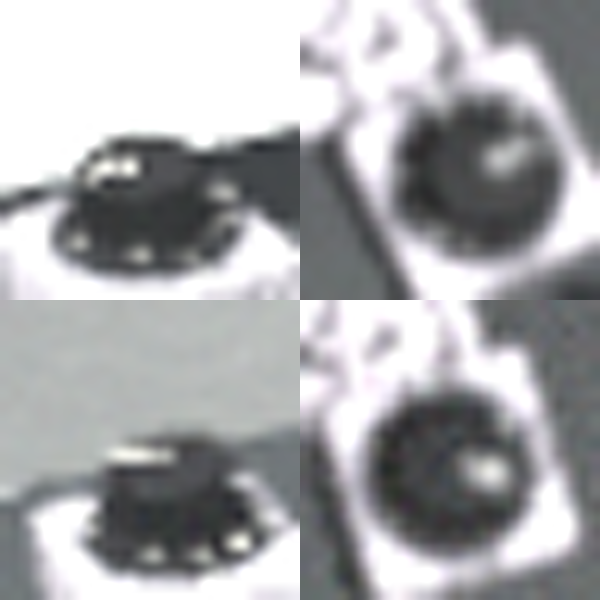

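```bash
python3 - <<'E'
from h import *
c=cam('scene');t=cam('top')
def ang(c,u,ps,z):
    P=plane(c,np.array(ps)/12.5-.46+np.array(u)-12,z); d=(P[1:]-P[:-1])[:,:2]; return np.degrees(np.arctan2(d[:,1],d[:,0])).round(0),(1000*np.hypot(*d.T)).round(0)
us,ut=[227,172],[273,206]
print('scene now',ang(c,us,[[135,165],[92,183]],.1505),'scene start',ang(c,us,[[173,157],[110,155]],.1505))
print('top now',ang(t,ut,[[188,166],[230,138]],.1505),'top start',ang(t,ut,[[165,167],[203,178]],.1505))
# body edges top
print('body now',ang(t,ut,[[118,300],[45,150]],.132),ang(t,ut,[[297,217],[230,50]],.132),'start',ang(t,ut,[[78,300],[30,140]],.132),ang(t,ut,[[275,235],[225,55]],.132))
for nm in('top0','top1'):
    X=np.load(nm+'.npz')['X'];p=np.load(nm+'.npz')['p']
    Z=X[...,2]; q=X[(Z>.1255)&(Z<.138)&(np.hypot(X[...,0]-.4965,X[...,1]+.061)<.038)]
    print(nm,len(q),cv2.minAreaRect(q[:,:2].astype(np.float32)*1000))
E
```

```text
scene now (array([-57.]), array([12.])) scene start (array([-103.]), array([14.]))
top now (array([-57.]), array([12.])) top start (array([-107.]), array([9.]))
body now (array([25.]), array([40.])) (array([21.]), array([44.])) start (array([16.]), array([41.])) (array([15.]), array([46.]))
top0 201 ((501.1937255859375, -58.328006744384766), (63.029048919677734, 51.79671096801758), 15.230119705200195)
top1 195 ((500.28717041015625, -63.37017059326172), (65.26080322265625, 50.6467399597168), 26.075164794921875)
```

```bash

python3 -m creep '{"translation":[[0,20,0],[10,45,0],[30,70,0],[55,90,0],[80,110,0]],"yaw":[-0.1,-0.2,-0.3,-0.4,-0.5],"gripper":[50,50,50,50,50]}' 
python3 -m creep '{"translation":[[20,10,0],[40,20,0],[60,30,-20],[75,34,-40],[75,34,-60]],"yaw":[-0.1,-0.2,-0.3,-0.4,-0.5],"gripper":[50,50,50,50,50]}' 
python3 -m creep '{"translation":[[0,0,0],[0,0,0]],"yaw":[0,0],"gripper":[50,50]}' 
```

```text
time_s: 10.33
ee_pos: [0.4234, -0.0893, 0.2701]
eef_rot: [3.141, 0.002, 0.95]
force: [0.2, -0.8, 0.3]
grip_width: 0.0752
time_s: 10.75
ee_pos: [0.5002, -0.0544, 0.2088]
eef_rot: [3.141, 0.002, 0.446]
force: [-0.1, -0.5, 0.2]
grip_width: 0.0755
time_s: 10.92
ee_pos: [0.5, -0.0542, 0.2084]
eef_rot: [-3.141, 0.004, 0.449]
force: [0.1, -0.2, 0.7]
grip_width: 0.0755
```

Next I'll descend to z ≈ 0.132 at (0.497, −0.061).

```bash

python3 -m creep '{"translation":[[-3,-7,-20],[-3,-7,-40],[-3,-7,-60],[-3,-7,-68],[-3,-7,-68]],"yaw":[0,0,0,0,0],"gripper":[50,50,50,50,50]}' 
python3 -m creep '{"translation":[[0,0,-4],[0,0,-8],[0,0,-8]],"yaw":[0,0,0],"gripper":[50,50,50]}'
```

```text
time_s: 11.33
ee_pos: [0.4966, -0.0614, 0.1402]
eef_rot: [-3.14, 0.004, 0.451]
force: [0.6, 0.6, 0.4]
grip_width: 0.0755
time_s: 11.58
ee_pos: [0.4968, -0.0614, 0.1326]
eef_rot: [-3.14, 0.004, 0.451]
force: [-0.0, 0.6, 0.5]
grip_width: 0.0756
```

```bash

python3 -m creep '{"translation":[[0,0,0],[0,0,0],[0,0,0],[0,0,0],[0,0,0]],"yaw":[0,0,0,0,0],"gripper":[80,100,120,150,180]}' 40
python3 -m creep '{"translation":[[0,0,0],[0,0,0],[0,0,0]],"yaw":[0,0,0],"gripper":[180,180,180]}';python3 m.py
python3 -m creep '{"translation":[[0,0,0.5],[0,0.3,1],[0,0.5,1],[-1,0.5,1],[-1,0.5,1]],"yaw":[-0.04,-0.08,-0.12,-0.16,-0.16],"gripper":[180,180,180,180,180]}';python3 m.py
```

```text
time_s: 12.0
ee_pos: [0.4971, -0.0616, 0.133]
eef_rot: [-3.141, 0.003, 0.451]
force: [1.2, -1.5, 2.3]
grip_width: 0.0518
time_s: 12.25
ee_pos: [0.4971, -0.0617, 0.1329]
eef_rot: [-3.141, 0.003, 0.451]
force: [0.8, -1.8, 0.6]
grip_width: 0.0521
  M [-0.293 -0.068 -0.008] q6 0.925 tau6 -0.044 yaw 0.451
time_s: 12.67
ee_pos: [0.4956, -0.0602, 0.1335]
eef_rot: [-3.139, 0.004, 0.289]
force: [0.7, 5.4, -2.4]
grip_width: 0.0516
  M [ 1.012 -0.107  0.199] q6 1.087 tau6 1.074 yaw 0.289
```

```bash

python3 -m creep '{"translation":[[-0.5,1.5,0],[-0.5,1.5,0]],"yaw":[0,0],"gripper":[180,180]}'
python3 -m creep '{"translation":[[-1.9,-0.6,0],[-3.8,-1.1,0],[-5.8,-1.7,0],[-7.7,-2.3,0],[-7.7,-2.3,0]],"yaw":[0,0,0,0,0],"gripper":[180,180,180,180,180]}';python3 m.py
```

```text
time_s: 12.83
ee_pos: [0.4948, -0.0584, 0.1331]
eef_rot: [-3.138, 0.005, 0.289]
force: [1.0, -0.5, -3.7]
grip_width: 0.0516
time_s: 13.25
ee_pos: [0.4867, -0.0607, 0.1331]
eef_rot: [-3.138, 0.005, 0.289]
force: [0.1, 2.0, -3.5]
grip_width: 0.0516
  M [ 0.386 -0.121  0.081] q6 1.082 tau6 0.03 yaw 0.289
```

```bash

for i in 1 2 3; do
python3 -m creep '{"translation":[[-1.9,-0.6,0],[-3.8,-1.1,0],[-5.8,-1.7,0],[-7.7,-2.3,0],[-7.7,-2.3,0]],"yaw":[0,0,0,0,0],"gripper":[180,180,180,180,180]}' | grep -E 'pos|force'; done;python3 m.py
```

```text
ee_pos: [0.4786, -0.0631, 0.1331]
force: [0.0, 2.3, -2.9]
ee_pos: [0.4728, -0.0648, 0.1338]
force: [18.0, 10.2, -7.8]
ee_pos: [0.4687, -0.0661, 0.1353]
force: [29.7, 15.1, -9.4]
  M [ 2.761 -5.418  0.191] q6 1.057 tau6 0.124 yaw 0.289
```

```bash

python3 -m creep '{"translation":[[3,1,-1],[6,1.8,-2],[6,1.8,-2]],"yaw":[0,0,0],"gripper":[180,180,180]}'
python3 look.py s6.png; python3 m.py
```

```text
time_s: 14.75
ee_pos: [0.4748, -0.0645, 0.1333]
eef_rot: [-3.141, -0.011, 0.289]
force: [1.9, 1.0, -0.8]
grip_width: 0.0516
  M [ 0.013 -0.435  0.011] q6 1.064 tau6 0.092 yaw 0.289
```

View pics/s6.png

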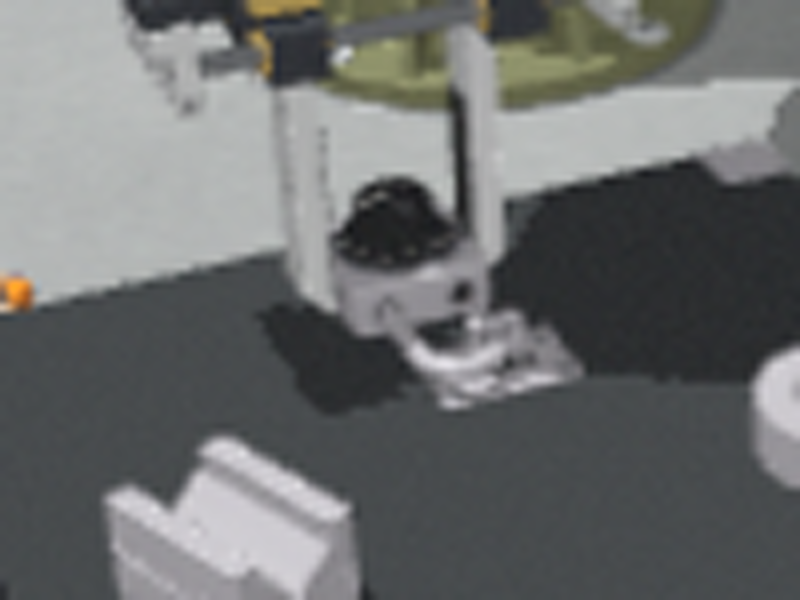

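```bash

python3 - <<'E'
from h import *
c=cam('scene');o=ctrl.get_obs();e=o['ee_pos'];y=.289
ax=np.array([np.cos(y),np.sin(y),0]);ay=np.array([-np.sin(y),np.cos(y),0])
f=lambda P:((proj(c,P)-[177,145])*8+3.5+[6,9]).round(0).astype(int).tolist()
for off in(-.008,-.004,0,.004):
    B=e+off*ax; B[2]=.1115
    L=lambda x,y,z:B+(x*ax+y*ay+[0,0,z])*.001
    print(off,'front corners top',f([L(26,-26,22),L(26,26,22)]),'bot',f([L(26,-26,0)]),'knobtop',f([L(0,0,40.5)]),'hole',f([L(26,14,11),L(26,-14,11)]),
      'tip20',f([L(40,14,11)]),'bow',[f([L(53+s,0,11)]) for s in(0,10,15,20)])
# staple est from lid plane
print('staple', f([[.5273,-.0368,.131]]))
a=c['pixels'][170:200,215:255]
cv2.imwrite('pics/s7.png',cv2.resize(a,(800,600),interpolation=cv2.INTER_CUBIC)[...,::-1])
E
```

```text
-0.008 front corners top [[347, 278], [487, 245]] bot [[351, 332]] knobtop [[389, 183]] hole [[457, 280], [382, 297]] tip20 [[471, 298]] bow [[[447, 325]], [[457, 339]], [[462, 346]], [[468, 353]]]
-0.004 front corners top [[351, 283], [491, 251]] bot [[355, 337]] knobtop [[393, 188]] hole [[461, 285], [386, 303]] tip20 [[475, 304]] bow [[[451, 330]], [[461, 344]], [[467, 351]], [[472, 358]]]
0 front corners top [[355, 289], [495, 256]] bot [[359, 343]] knobtop [[397, 193]] hole [[465, 290], [390, 308]] tip20 [[479, 309]] bow [[[455, 336]], [[466, 350]], [[471, 357]], [[476, 364]]]
0.004 front corners top [[359, 294], [499, 261]] bot [[363, 348]] knobtop [[401, 198]] hole [[469, 296], [394, 313]] tip20 [[483, 314]] bow [[[459, 341]], [[470, 355]], [[475, 363]], [[481, 370]]]
staple [[491, 314]]
```

View pics/s7.png

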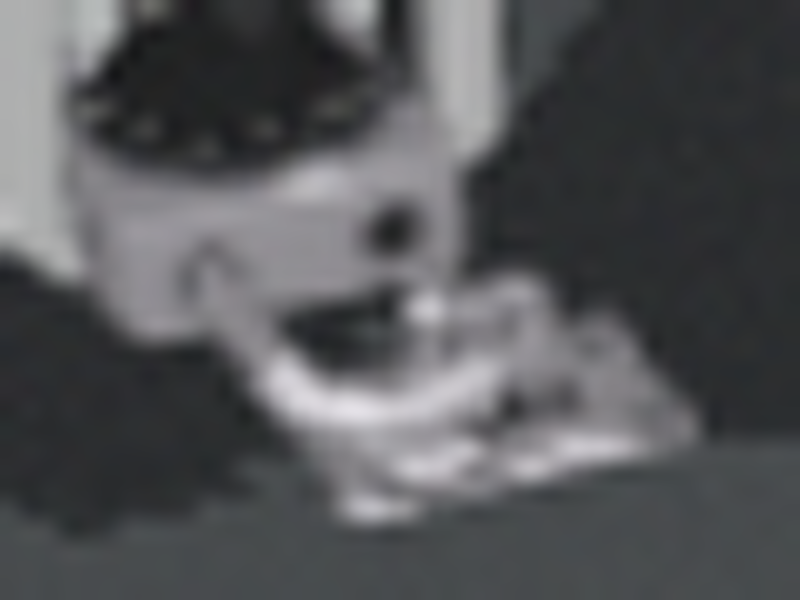

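The body's front face shows an empty hole at crop pixel (393,230), so the shackle has drawn out. The extent is uncertain, so I'll grip harder and pull again to confirm a hard stop.

```bash

python3 -m creep '{"translation":[[2,0.6,0],[4,1.2,0],[4,1.2,0]],"yaw":[0,0,0],"gripper":[200,200,200]}' 60 | grep -E 'pos|force'
for i in 1 2 3 4; do
python3 -m creep '{"translation":[[-1.4,-0.4,0],[-2.9,-0.9,0],[-2.9,-0.9,0]],"yaw":[0,0,0],"gripper":[200,200,200]}' | grep -E 'pos|force'; done
```

```text
ee_pos: [0.4787, -0.0635, 0.1333]
force: [-2.3, -0.8, 2.3]
ee_pos: [0.4757, -0.0644, 0.1334]
force: [0.8, 1.1, -0.4]
ee_pos: [0.4725, -0.0654, 0.1334]
force: [-0.4, 0.3, -0.5]
ee_pos: [0.4701, -0.0659, 0.1335]
force: [6.7, 4.5, -4.0]
ee_pos: [0.4691, -0.066, 0.134]
force: [18.8, 10.4, -7.7]
```

```bash

python3 -m creep '{"translation":[[3,1,0],[6,2.2,0],[9,3,0],[12,3.8,0],[12,3.8,0]],"yaw":[0,0,0,0,0],"gripper":[200,200,200,200,200]}' | grep -E 'pos|force'
for i in 1 2 3; do
python3 -m creep '{"translation":[[2.5,0.7,0],[5,1.5,0],[5,1.5,0]],"yaw":[0,0,0],"gripper":[200,200,200]}' | grep -E 'pos|force'; done
```

```text
ee_pos: [0.4813, -0.0621, 0.1338]
force: [-0.0, 0.5, -3.6]
ee_pos: [0.4866, -0.0606, 0.1338]
force: [0.4, 0.5, -2.9]
ee_pos: [0.492, -0.059, 0.1338]
force: [-0.3, 0.2, -3.2]
ee_pos: [0.4975, -0.0574, 0.1339]
force: [1.3, 0.0, -3.6]
```

```bash

for i in 1 2 3; do
python3 -m creep '{"translation":[[1,0.3,0],[2,0.6,0],[2,0.6,0]],"yaw":[0,0,0],"gripper":[200,200,200]}' | grep -E 'pos|force'; done
```

```text
ee_pos: [0.4996, -0.0567, 0.1339]
force: [-0.4, -0.5, -3.0]
ee_pos: [0.5017, -0.0561, 0.1339]
force: [-0.0, 0.3, -3.7]
ee_pos: [0.5039, -0.0555, 0.1339]
force: [-0.5, -0.4, -3.7]
```

```bash

for i in 1 2 3; do
python3 -m creep '{"translation":[[0,0,1.5],[0,0,3],[0,0,3]],"yaw":[0,0,0],"gripper":[200,200,200]}' | grep -E 'pos|force'; done
```

```text
ee_pos: [0.504, -0.0555, 0.1373]
force: [-0.2, 0.4, -2.4]
ee_pos: [0.5042, -0.0555, 0.1407]
force: [0.4, -0.1, -3.6]
ee_pos: [0.5043, -0.0555, 0.144]
force: [0.2, -0.2, -3.1]
```

```bash

python3 -m creep '{"translation":[[0,0,8],[0,0,20],[0,0,32],[0,0,45],[0,0,58]],"yaw":[0,0,0,0,0],"gripper":[200,200,200,200,200]}'
python3 -m creep '{"translation":[[0,0,15],[0,0,35],[0,0,55],[0,0,75],[0,0,85]],"yaw":[0,0,0,0,0],"gripper":[200,200,200,200,200]}'
python3 -m creep '{"translation":[[0,0,5],[0,0,5],[0,0,5],[0,0,5],[0,0,5]],"yaw":[0,0,0,0,0],"gripper":[200,200,200,200,200]}'
python3 - <<'E'
from h import *
c=cam('scene'); a=c['pixels'][75:225,150:350]
cv2.imwrite('pics/s8.png',cv2.resize(a,(800,600),interpolation=cv2.INTER_CUBIC)[...,::-1])
E
```

```text
time_s: 19.18
ee_pos: [0.5043, -0.0555, 0.2032]
eef_rot: [3.141, -0.021, 0.289]
force: [0.5, -0.3, -3.3]
grip_width: 0.0517
time_s: 19.6
ee_pos: [0.5046, -0.0556, 0.2912]
eef_rot: [3.14, -0.024, 0.289]
force: [1.0, -0.0, -3.3]
grip_width: 0.0511
time_s: 20.02
ee_pos: [0.5044, -0.0556, 0.2951]
eef_rot: [3.14, -0.022, 0.289]
force: [-0.4, 1.0, -3.8]
grip_width: 0.0514
```

View pics/s8.png

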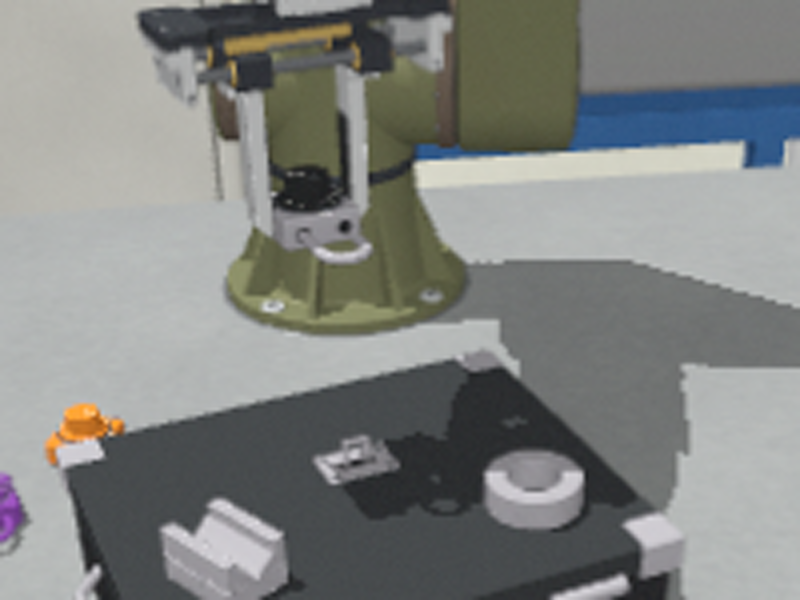

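The open lock (around (320,215)) is held level and well clear of the lid. The bare staple is at (355,455), and the ring gauge and V-block haven't moved. I'll hand the job in now.

```bash
python3 -c "
from station import ctrl
print(ctrl.get_obs()['joint_vel'].round(4)); print(ctrl.hand_in())"
```

```text
[ 0.0013 -0.0032 -0.0065 -0.0001  0.0019 -0.0003]
the job is handed in; nothing more can be done
None
```

The padlock is off the staple. The arm was holding it open, dial up, about 16 cm above the lid when I handed the job in at about 20 s of the 72 s allowed.

I turned the dial anticlockwise to its stop, then clockwise to the third click. I pulled the body back until the shackle came to a hard stop, moved the lock forward past the arch, and lifted it off freely.

**Last checks**
- **Hold:** the grip width was steady at 51 mm. About 3.5 N of weight was on the tool, and the tool was about 1.3° off level.
- **Scene picture:** it shows the bare staple and the open shackle, with the V-block and ring gauge on the lid looking undisturbed.

**What disagreed or stayed uncertain**
- **Dial angle:** at the stop, the lock body turned about 17° with the knob, and my grip on the knob probably slipped a little. I then judged the third click from pictures: the line stood about 82° from the shackle mark, against 90° nominal. The shackle opening confirmed it.
- **Camera positions:** the two cameras disagreed by about 6 mm on the knob's position along x. I settled it by comparing with the fingers.
- **First pull:** it reached about 33 N sideways. The lock probably slid a few millimetres in the fingers, so I raised the grip to 60 N for the second pull.
- **Shackle opening:** I did not measure it exactly. The free travel shows at least about 16 mm of the 20 mm.

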